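# Dim the viewer lamp and hold the filter in for the exposure

## Task

A picture is to be taken of the sample on the light-box viewer. First set the dimmer lever on the grey lamp unit to the quarter mark, the one long mark of its scale, and leave it there; then swing the viewer's spring-return filter arm by its upright post all the way round against its stop, so that the filter stands over the sample. Finish while holding the filter arm against the stop (it springs back if let go), and leave everything else on the bench where it is.

Things in the scene. Friction and masses are not known exactly. Their poses are not given: they have to be found in the camera images.
- viewer: Cream light box, 200 (x) x 240 (y) x 50 mm high with a milky window on top; fixed to the bench. Origin: centre of its underside; x away from its front, y to its left, z up. At its far right corner a dark steel pivot body carries the filter arm.
- filter_pivot (a point): Point on the vertical pivot axis of the filter arm, level with the middle of the arm (85 mm above the bench); in the viewer's frame at (65, -85, 85) mm. Its axes are the viewer's.
- filter_arm (a joint): Filter arm angle, rad: 0 parked, 1.2 against the stop (arm along a steel stop peg, ring over the sample). Grows clockwise seen from above: in the viewer's frame the arm points from its pivot at the angle 3.578 - value (from x towards y). A return spring always pulls it back to 0: about 1.3 N at the post when parked, 3.1 N at the stop; there is no catch.
- filter_post (a point): Middle of the filter arm's upright round black post, 16 mm diameter, 50 mm tall (89 to 139 mm above the bench), 160 mm from the pivot axis. It stands on the flat dark arm, 14 mm wide, 8 mm thick, that carries a round filter ring (68 mm outside, centre 103 mm from the pivot). Free space all round the post above the arm.
- lamp_unit: Grey lamp power unit, 170 (x) x 130 (y) x 60 mm high, fixed to the bench; origin: centre of its underside; x away from its front, y to its left, z up. A lever lies on top over a scale of five white marks on a black panel, at lever values 0, 0.45, 0.9, 1.35 and 1.8; the one at 0.45 (a quarter) is long, 30 mm, the others 12 mm.
- dimmer_pivot (a point): Point on the vertical axis of the dimmer lever, level with the middle of the lever (72 mm above the bench); in the lamp unit's frame at (30, 0, 72) mm. Its axes are the lamp unit's.
- dimmer (a joint): Dimmer lever angle, rad: 0 off, 0.45 the quarter mark, 0.9 straight out to the unit's front, 1.8 full. Grows anticlockwise seen from above: in the lamp unit's frame the lever points from its pivot at the angle 2.242 + value (from x towards y). Stiff: about 1 N at its post moves it and it stays where it is left.
- dimmer_post (a point): Middle of the dimmer lever's upright round grey post, 16 mm diameter, 40 mm tall (75 to 115 mm above the bench), 70 mm from the lever's axis. It stands on the flat aluminium lever, 12 mm wide, 6 mm thick, that swings flat. Free space all round the post above the lever.
- sample: black moulded sample piece, 30 x 17 x 12 mm, lying on the viewer's window under where the filter ring comes to stand; origin under its middle. To be left alone.
- sample_tin: open grey steel tin, 85 x 120 x 20 mm, filled with small moulded pieces, on the bench in front of the viewer; origin under its middle. To be left alone.
- shut_tin: shut grey steel tin, 87 x 122 x 22 mm, at the left side of the bench; origin under its middle. To be left alone.
- loupe: black waisted eye loupe, 36 mm across, 34 mm high, in front of the lamp unit; origin under its middle. To be left alone.
- tweezers: steel tweezers, 115 mm long, 6 mm high, lying behind the lamp unit; origin under the middle. To be left alone.
Things that resemble listed ones, but are neither listed nor needed, are in the scene too. Of the things like the lamp_unit, leave any that is turquoise; of the rest the smaller one is meant.

How it is judged:
On the way, in this order (a step that is already met when the one before it is completed fails the run):
1. the dimmer lever stands at the quarter mark, with the filter arm still parked (value of joint dimmer between 0.33 and 0.57 rad and velocity of joint dimmer between -0.1 and 0.1 rad/s and value of joint filter_arm below 0.3 rad), for 0.3 s.
2. the filter arm is held against its stop (value of joint filter_arm above 1.13 rad and contact force between any of the fingers, the arm and filter_arm above 1.5 N), for 0.4 s.
At the end, for the whole second after the job is handed in: The robot is holding the filter arm against its stop (joint above 1.13 of 1.2 rad, robot pressing on it with more than 1.5 N, arm at rest) and the dimmer lever stands at the quarter mark (0.45 +/- 0.12 rad) (all of step 2 and value of joint dimmer between 0.33 and 0.57 rad and velocity of joint filter_arm between -0.1 and 0.1 rad/s); the arm keeps its last pose, push and grip.
It fails at once if a loose thing on the bench or the sample was pushed more than 20 mm away (distance of any of sample, sample_tin, shut_tin, loupe, tweezers from where it was at the start of the episode above 0.02 m).
It also fails if it takes over 51 s, if anything falls off the work surface, if the arm or the gripper's body presses on something with over 40 N, if the wrist force passes 120 N, or if a joint passes its speed limit or range.

## Robot

A 6-joint arm with a two-finger parallel gripper is mounted at the origin on the work surface. World frame = base frame: x ahead of the robot, y to its left, z up, the work surface at z = 0. Lengths are in m, angles in rad, forces in N, time in s.
With the tool pointing down it reaches from about 0.3 to 0.95 m from the base axis. Payload 3.1 kg.
Tool frame: the origin (TCP) lies on the front face of the gripper's body, between the roots of the fingers; the fingertips stand 73 mm ahead of it and the grasp point (between the pads) lies 54 mm ahead of it (bot.grip_depth is the distance from the TCP to the grasp point, in m); y points along the fingers, z is the direction in which the jaws open and shut, and the axes are right-handed (so a half turn about y gives the same grasp; the last joint's range is limited). The gripper opens to 85 mm and grips with 20 to 120 N. Pads are 22 mm wide; open, the fingers measure 114 mm over their backs; the gripper's body (76 mm by 85 mm) begins 54 mm behind the grasp point. The pads swing forward as they close: fully open they stand 13 mm farther back than shut.
Start: joints at [-0.07, 0.308, 1.634, -0, 1.2, -0.07], TCP at [0.625, -0, 0.304] pointing down, gripper open.
Joint ranges: [-3.06, 3.06], [-0.79, 1.96], [0.05, 2.63], [-1.19, 4.34], [0.05, 2.64], [-2.94, 2.94]. Speed limits (rad/s): [2.79, 2.79, 3.14, 3.14, 3.14, 3.14].

## Interface

Orientations are given as a unit quaternion [x, y, z, w].
In Python, from plant import bot, camera, masks_of gives the robot as it stands.
- The arm moves only by the tool send_rows, never from a script. Its argument "targets" is a list of rows, each a list of 7 numbers: the turn, a rotation vector about the tool's x, y, z in degrees, then the shift along the tool's x, y, z in units of 40 mm (1.0 is 40 mm), then the closure, from -1 (fully open) to 1 (shut). In form: [[ax, ay, az, x, y, z, fingers], ...]. A call has 1 to 20 rows; each row is the pose to reach, as a shift and turn from the pose commanded when the call began, along the tool's axes at that moment; what a row does not reach only later rows make up. A row lasts 1/8 s, in which the tool goes at most 62.5 mm and 10.7 degrees, less where a joint would pass 70% of its speed; a pose out of reach is approached as far as the arm can. A call with a gripper value outside its range is refused whole. The fingers move at their own pace and stop on an object; "squeeze" is the grip in N (left out, the last holds). Time passes only in rows, so rows that repeat a pose let the fingers close. It gives the time, the measured TCP pose, the force and the opening at its end, in the units of the state.
- bot.state(): the state, without advancing time (a new reading comes with each control period).
- camera(name): name is "scene" or "side" or "wrist"; returns a dict with "pixels" (420x560x3 uint8, red, green, blue), "mtx" (3x3 intrinsics, pixels), "extrinsics" (4x4, takes a point from camera to world coordinates); the wrist camera has in their place "T_tool_cam" (4x4, takes a point from camera to tool coordinates, whose origin is the TCP and whose axes are the tool frame's). Camera axes: x right, y down, z forward; pixel columns grow to the right and rows downward; lengths in m; the calibration is good to about 2 mm. The wrist camera is an equidistant fisheye: a pixel r from the principal point sees the ray r / f radians off the axis. A picture is of the moment at which its call begins: read the wrist's pose just before it. There is no depth.
- bot.job_done(): hands the job in, once; it reports no verdict.
Trained networks look in a picture, given as the dict that the camera call returned (one of the last four; its "shot" number tells which), for a name from the list of things; names that differ only in an ending like _2 or _b are one class to them, and where a whole thing is asked for, a point or a joint stands for the part that bears it (a point fixed in the world has none). Each returns a list of dicts, best first, with "p" (0 to 1); they miss things now and then, are a little off and sometimes report something else, mostly with a low value. They report only what shows in the picture. A call takes as long as a camera call. They do not tell look-alikes from the thing itself.
- masks_of(picture, thing): "pixels" (420x560 bool, what is visible of it) and "rect" ([left, top, right, bottom] in pixels, round what is visible of it).
The state is a dict: "t": time; "qpos": joint angles; "joint_velocities": joint speeds; "joint_efforts": joint torques, N m; "ee_pos": TCP position; "eef_rot": TCP orientation; "ft_force": force on the tool from outside, world axes, zero at the start; "moment": the same for the moment, N m; "gripper_width": finger opening in m.
Only numpy, scipy, OpenCV 4.12 (cv2) and the standard library are available. Lean on these libraries where they do the work, as an engineer would, in place of code of your own. Each camera call takes 0.05 s, during which the arm holds its last target.

## Working session

There is one attempt and no reset: what is moved stays moved. The work goes in short steps, Python scripts to look and compute and a tool call to move; the robot and the scene stay as the last step left them, time stands still between calls to the robot, and variables do not carry over. Pictures are saved under pics/ and viewed, and the job is handed in when it is done.

Besides the shell and the picture viewer there is one more tool, called after "Request:" by a JSON object that holds its "fn" and its "kwargs". send_rows: Moves the arm, as the interface text tells. Its arguments: {"type":"object","properties":{"targets":{"type":"array"},"squeeze":{"type":"number"}},"required":["targets"]}

```bash
ls; mkdir -p pics; cat > h.py <<'E'
import numpy as np, cv2
from plant import bot,camera,masks_of
def save(c,n): cv2.imwrite('pics/'+n,c['pixels'][:,:,::-1])
E
python3 - <<'E'
from h import *
s=bot.state(); print(s)
for n in ['scene','side','wrist']:
    c=camera(n); save(c,n+'0.png'); print(n,c['mtx'],c.get('extrinsics'),c.get('T_tool_cam'),c['shot'])
    for t in ['viewer','lamp_unit','dimmer_post','filter_post']:
        print(t,[(round(m['p'],2),m['rect'],int(m['pixels'].sum())) for m in masks_of(c,t)])
E
```

```text
pics
{'t': 0.0, 'qpos': array([-6.97044807e-02,  3.09025464e-01,  1.63517937e+00,  2.66872521e-06,
        1.19969096e+00, -6.96733988e-02]), 'joint_velocities': array([ 0.00065162,  0.00175344, -0.00024892,  0.00015466, -0.00044506,
       -0.00092705]), 'joint_efforts': array([ 1.43707580e-04, -4.15252447e+01, -2.76667070e+01, -1.74997494e-04,
        1.01000658e-02, -1.14578896e-05]), 'ee_pos': array([6.24350904e-01, 1.58248819e-05, 3.02637556e-01]), 'eef_rot': array([-0.50052529,  0.50062274, -0.49939262,  0.49945802]), 'ft_force': array([-0.20608363, -0.51202309, -0.36682241]), 'moment': array([-0.02590764,  0.01003349, -0.10032412]), 'gripper_width': 0.08557811414054772}
scene [[498.63875182   0.         278.14443065]
 [  0.         498.63875182 202.66496706]
 [  0.           0.           1.        ]] [[-0.0984034   0.68575974 -0.72114517  1.56879357]
 [ 0.99513483  0.06428304 -0.0746617   0.16643688]
 [-0.00484258 -0.72498364 -0.68874907  1.06496591]
 [ 0.          0.          0.          1.        ]] None 1
viewer [(0.85, [277.2, 197.4, 388.4, 276.6], 5623), (0.59, [276.7, 19
[... 1367 characters left out ...]
 [[ 6.97558928e-04  9.62598782e-01  2.70930062e-01 -6.92265158e-02]
 [-6.76552332e-04 -2.70929612e-01  9.62598924e-01 -7.01347640e-02]
 [ 9.99999528e-01 -8.54767838e-04  4.62259081e-04  8.91121664e-04]
 [ 0.00000000e+00  0.00000000e+00  0.00000000e+00  1.00000000e+00]] 3
viewer [(0.57, [180.4, 0.0, 386.6, 136.9], 19456), (0.32, [180.0, 266.4, 340.0, 361.6], 10888)]
lamp_unit [(0.93, [88.4, 374.8, 138.7, 420.0], 1440), (0.9, [183.6, 265.1, 342.9, 361.0], 10869), (0.68, [4.1, 130.9, 136.6, 249.9], 13241)]
dimmer_post [(0.62, [7.4, 142.9, 81.9, 208.4], 1315), (0.61, [260.9, 340.5, 295.0, 351.7], 275), (0.59, [92.9, 2.4, 164.0, 34.6], 2194)]
filter_post [(0.74, [191.8, 7.4, 378.9, 140.2], 7435)]
```

View pics/scene0.png

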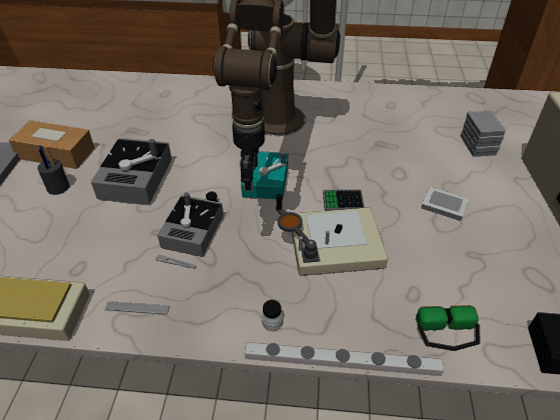

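View pics/side0.png

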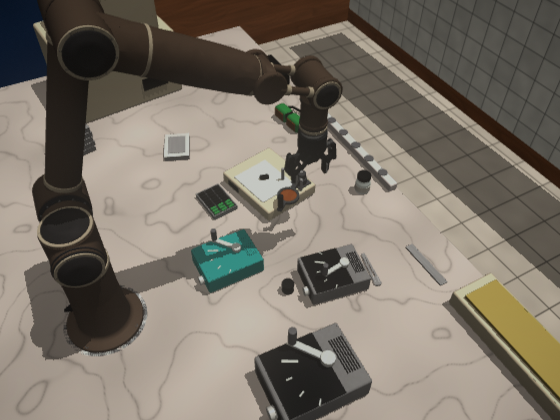

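View pics/wrist0.png

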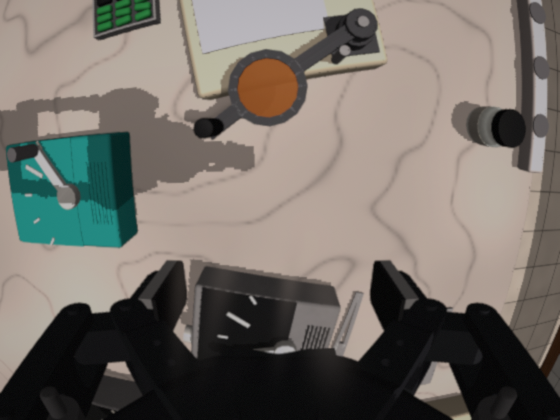

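The target is the smaller grey unit: scene (190,225), side (333,272). The viewer is at scene (338,240). Next I fit their poses from the masks.

```bash
cat >> h.py <<'E'
def box(dx,dy,h):
    return np.array([[a*dx/2,b*dy/2,z] for a in(-1,1) for b in(-1,1) for z in(0,h)])
def W(P,p):
    c,s=np.cos(p[2]),np.sin(p[2]); P=np.atleast_2d(P)
    return np.c_[P[:,0]*c-P[:,1]*s+p[0],P[:,0]*s+P[:,1]*c+p[1],P[:,2]]
def proj(c,P,Twt=None):
    if 'extrinsics' in c:
        q=(np.linalg.inv(c['extrinsics'])@np.c_[P,np.ones(len(P))].T).T
        q=q[:,:3]@np.array(c['mtx']).T; return q[:,:2]/q[:,2:]
    q=(np.linalg.inv(Twt@c['T_tool_cam'])@np.c_[P,np.ones(len(P))].T).T[:,:3]
    r=np.hypot(q[:,0],q[:,1]); th=np.arctan2(r,q[:,2]); f=c['mtx'][0][0]
    return np.c_[c['mtx'][0][2]+f*th*q[:,0]/r, c['mtx'][1][2]+f*th*q[:,1]/r]
def ray0(c,uv,z):
    K=np.array(c['mtx']);E=c['extrinsics'];d=E[:3,:3]@np.linalg.solve(K,[uv[0],uv[1],1]);o=E[:3,3]
    return o+d*(z-o[2])/d[2]
def draw(c,polys,n,crop,sc,Twt=None):
    im=np.ascontiguousarray(c['pixels'][:,:,::-1]); x0,y0,x1,y1=crop
    im=cv2.resize(im[y0:y1,x0:x1],None,fx=sc,fy=sc,interpolation=cv2.INTER_CUBIC)
    for P,col in polys:
        for e in P:
            q=((proj(c,np.array(e),Twt)+.5-[x0,y0])*sc).astype(int)
            cv2.polylines(im,[q],False,col,1,cv2.LINE_AA)
    cv2.imwrite('pics/'+n,im)
def edges(dx,dy,h,p):
    B=box(dx,dy,h)
    return [W(np.array([B[i],B[j]]),p) for i in range(8) for j in range(i) if (np.abs(B[i]-B[j])>1e-9).sum()==1]
def lampfeat(p):
    L=edges(.17,.13,.06,p)
    for v in (0,.45,.9,1.35,1.8):
        a=2.242+v; L.append(W([[.03,0,.06],[.03+.085*np.cos(a),.085*np.sin(a),.06]],p))
    return L
E
cat > fit.py <<'E'
from h import *
from scipy.optimize import minimize
cs,cd=camera('scene'),camera('side')
def fit(dims,meas,p0):
    B=box(*dims)
    def cost(p):
        t=0
        for c,m in meas:
            h=cv2.convexHull(proj(c,W(B,p)).astype(np.float32))
            im=np.zeros((1680,2240),np.uint8); cv2.fillConvexPoly(im,((h+.5)*4).astype(np.int32),1)
            mm=m; im=im>0
            t-= (im&mm).sum()/(im|mm).sum()
        return t
    best=None
    for d in np.deg2rad([-60,-30,0,30,60,90]):
        p=np.array(p0)+[0,0,d]
        r=minimize(cost,p,method='Nelder-Mead',options=dict(initial_simplex=p+np.array([[0,0,0],[.03,0,0],[0,.03,0],[0,0,.3]]),maxiter=120,xatol=2e-4))
        if best is None or r.fun<best.fun: best=r
    return best
def pick(c,t,uv):
    ms=[m for m in masks_of(c,t) if m['pixels'][uv[1]-6:uv[1]+6,uv[0]-6:uv[0]+6].any()]
    return cv2.resize(max(ms,key=lambda m:m['p'])['pixels'].astype(np.uint8),None,fx=4,fy=4,interpolation=cv2.INTER_LINEAR)>0
lm=[(cs,pick(cs,'lamp_unit',(190,225))),(cd,pick(cd,'lamp_unit',(333,272)))]
vm=[(cs,pick(cs,'viewer',(338,240))),(cd,pick(cd,'viewer',(265,180)))]
g=ray0(cs,(190,225),.03);print(g)
r=fit((.17,.13,.06),lm,[g[0],g[1],0]);print('lamp',r.x,r.fun/2)
L=r.x
g=ray0(cs,(338,240),.03)
r=fit((.2,.24,.05),vm,[g[0],g[1],0]);print('viewer',r.x,r.fun/2)
V=r.x
np.save('LV.npy',[L,V])
draw(cs,[(lampfeat(L),(0,255,0)),(edges(.2,.24,.05,V),(0,255,255))],'fs.png',(140,170,400,290),3)
draw(cd,[(lampfeat(L),(0,255,0)),(edges(.2,.24,.05,V),(0,255,255))],'fd.png',(210,130,390,320),3)
E
python3 fit.py
```

```text
[ 0.60183154 -0.18942811  0.03      ]
lamp [ 0.60158273 -0.18375005 -0.16110869] -0.9128646886237248
viewer [0.61509133 0.23023402 0.21916226] -0.8721566954953756
```

View pics/fs.png

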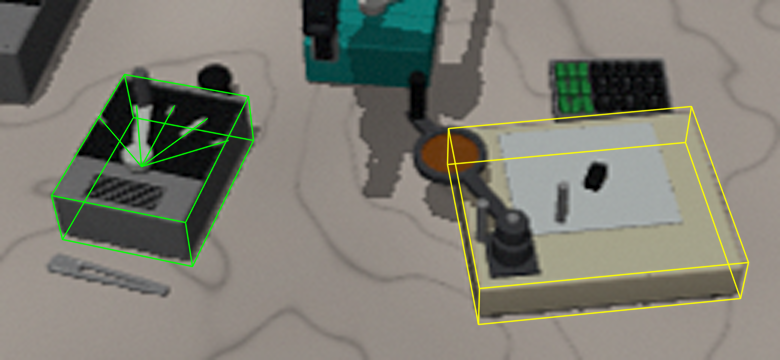

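View pics/fd.png

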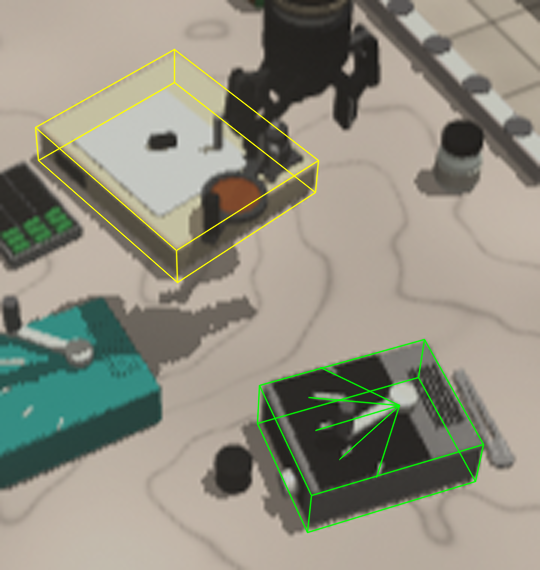

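```bash
cat >> h.py <<'E'
from scipy.spatial.transform import Rotation as Rn
def Tt(s):
    T=np.eye(4);T[:3,:3]=Rn.from_quat(s['eef_rot']).as_matrix();T[:3,3]=s['ee_pos'];return T
def rel(world,s=None):
    s=s or bot.state(); T=Tt(s)
    return T[:3,:3].T@(np.array(world)-T[:3,3])/.04
E
python3 - <<'E'
from h import *
s=bot.state();print(s['t'],np.round(Tt(s),3))
L,V=np.load('LV.npy')
c=camera('wrist')
draw(c,[(lampfeat(L),(0,255,0)),(edges(.2,.24,.05,V),(0,255,255))],'fw.png',(0,0,560,420),1.4,Tt(s))
print(W([[.03,0,.072]],L))
for v in (0,.45,1.2): print(v,W([[.03+.07*np.cos(2.242+v),.07*np.sin(2.242+v),.1]],L))
E
```

```text
1.05 [[ 0.     0.     1.     0.625]
 [-1.    -0.     0.    -0.   ]
 [ 0.    -1.     0.     0.304]
 [ 0.     0.     0.     1.   ]]
[[ 0.63119423 -0.18856243  0.072     ]]
0 [[ 0.59701602 -0.12747356  0.1       ]]
0.45 [[ 0.57384701 -0.14842148  0.1       ]]
1.2 [[ 0.56187228 -0.19828183  0.1       ]]
```

View pics/fw.png

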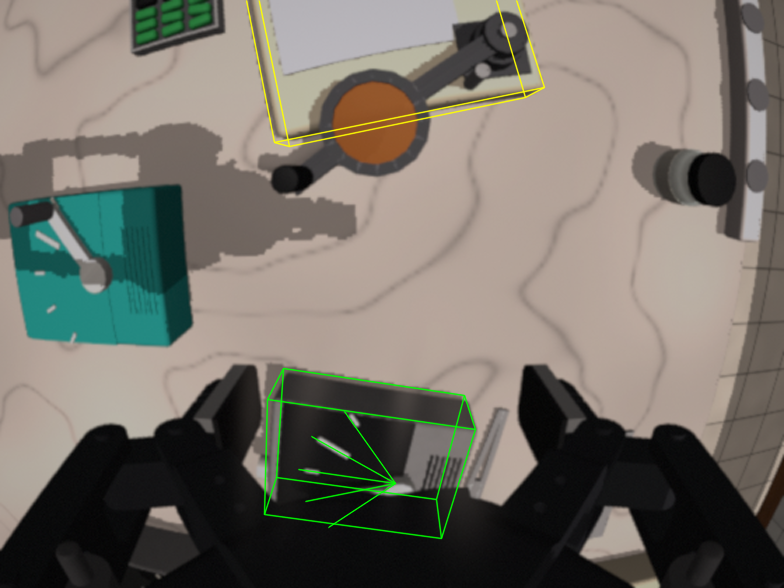

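Request:
{"fn": "send_rows", "kwargs": {"targets": [[0, 0, 0, 1.5, 0, -0.2, -1], [0, 0, 0, 3, 0, -0.5, -1], [0, 0, 0, 4.5, 0, -0.8, -1], [0, 0, 0, 6, 0, -1, -1], [0, 0, 0, 6.5, 0, -1, -1], [0, 0, 0, 6.5, 0, -1, -1]]}}

```text
t: 1.85
ee_pos: [0.5849, -0.2611, 0.3038]
eef_rot: [-0.499, 0.501, -0.501, 0.5]
ft_force: [0.1, 0.3, 0.4]
gripper_width: 0.0857
```

```bash
python3 - <<'E'
from h import *
import pickle
s=bot.state();print(s['t'],s['ee_pos'])
L,V=np.load('LV.npy')
c=camera('wrist'); pickle.dump((s,c),open('w1.pkl','wb'))
draw(c,[(lampfeat(L),(0,255,0))],'fw1.png',(0,0,560,420),1.4,Tt(s))
save(c,'w1.png')
E
```

```text
1.85 [ 0.58489845 -0.26109096  0.30376089]
```

View pics/fw1.png

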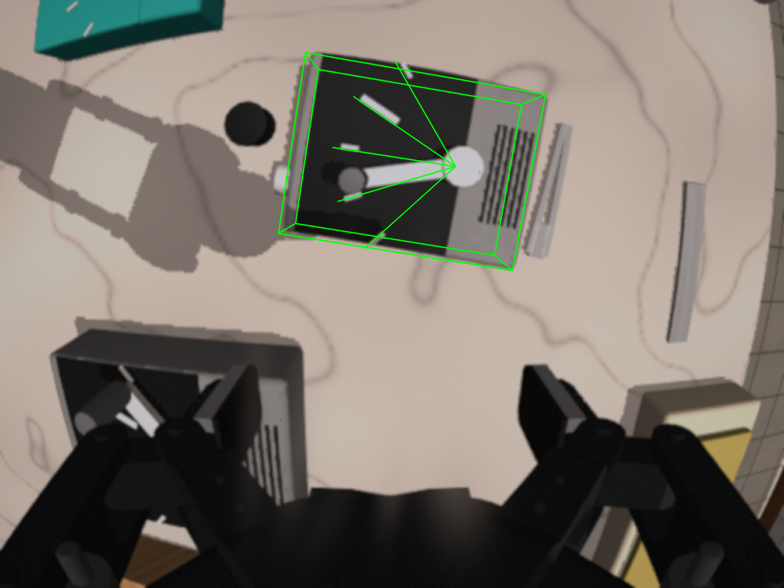

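```bash
cat >> h.py <<'E'
def wray(c,T,uv,z):
    d=np.array(uv)-[c['mtx'][0][2],c['mtx'][1][2]]; r=np.hypot(*d); th=r/c['mtx'][0][0]
    v=np.r_[np.sin(th)*d/r,np.cos(th)]; M=T@c['T_tool_cam']; v=M[:3,:3]@v; o=M[:3,3]
    return o+v*(z-o[2])/v[2]
E
python3 - <<'E'
from h import *
import pickle
from scipy.optimize import least_squares
s,c=pickle.load(open('w1.pkl','rb')); T=Tt(s); L,V=np.load('LV.npy')
px=np.array([[405,70],[380,109],[350,147],[352,197],[376,240]])/1.4
vs=np.array([0,.45,.9,1.35,1.8])
def mk(p):
    r=np.r_[p[3],p[4],p[3],p[3],p[3]]
    return W(np.c_[.03+r*np.cos(2.242+vs),r*np.sin(2.242+vs),0*vs+.06],p)
f=lambda p:np.r_[(proj(c,mk(p),T)-px).ravel(),(proj(c,W([[.03,0,.078]],p),T)-np.array([[464,167]])/1.4).ravel()]
r=least_squares(f,np.r_[L,.07,.06]); print(r.x,np.round(r.fun,1),L)
p=r.x[:3]; np.save('L2.npy',p)
pv=W([[.03,0,.072]],p)[0]
post=wray(c,T,np.array([352,180])/1.4,.115); d=post-pv
print('pivot',pv,'post',post,np.hypot(*d[:2]),'val',(np.arctan2(d[1],d[0])-p[2]-2.242)%6.283)
for v in np.arange(.3,1.31,.1): print(round(v,2),np.round(W([[.03+.07*np.cos(2.242+v),.07*np.sin(2.242+v),.1]],p)[0],4))
print(W([[.03+.07*np.cos(2.242+.45),.07*np.sin(2.242+.45),.1]],p))
E
```

```text
[ 0.60503842 -0.18392378 -0.1734636   0.07685241  0.06733809] [ 0.8 -0.1 -0.2  0.4 -0.8  0.3  0.  -0.1  0.3 -0.2 -0.  -0.2] [ 0.60158273 -0.18375005 -0.16110869]
pivot [ 0.63458821 -0.18910163  0.072     ] post [ 0.56518031 -0.19730321  0.115     ] 0.0698907888009415 val 1.1904904662298348
0.3 [ 0.5845 -0.1402  0.1   ]
0.4 [ 0.5799 -0.1455  0.1   ]
0.5 [ 0.5758 -0.1511  0.1   ]
0.6 [ 0.5723 -0.1572  0.1   ]
0.7 [ 0.5694 -0.1636  0.1   ]
0.8 [ 0.5672 -0.1702  0.1   ]
0.9 [ 0.5656 -0.177   0.1   ]
1.0 [ 0.5648 -0.184   0.1   ]
1.1 [ 0.5646 -0.191   0.1   ]
1.2 [ 0.5652 -0.198   0.1   ]
1.3 [ 0.5664 -0.2049  0.1   ]
[[ 0.57774129 -0.14825524  0.1       ]]
```

Request:
{"fn": "send_rows", "kwargs": {"targets": [[0, -10, 0, -0.4, 0, -0.1, -1], [0, -20, 0, -0.8, 0, -0.25, -1], [0, -30, 0, -1.2, 0, -0.4, -1], [0, -40, 0, -1.6, 0, -0.49, -1], [0, -50, 0, -1.6, 0, -0.49, -1], [0, -60, 0, -1.6, 0, -0.49, -1], [0, -70, 0, -1.6, 0.4, -0.49, -1], [0, -75, 0, -1.6, 1, -0.49, -1], [0, -75, 0, -1.6, 1.8, -0.49, -0.6], [0, -75, 0, -1.6, 2.2, -0.49, -0.4], [0, -75, 0, -1.6, 2.2, -0.49, -0.3], [0, -75, 0, -1.6, 2.2, -0.49, -0.3]]}}

```text
t: 3.4
ee_pos: [0.5663, -0.1958, 0.2171]
eef_rot: [0.701, -0.091, 0.093, -0.701]
ft_force: [0.2, -0.1, 0.3]
gripper_width: 0.0558
```

```bash
python3 - <<'E'
from h import *
s=bot.state();print(s['t'],s['ee_pos'],s['gripper_width'],s['qpos'],np.round(Tt(s),3));T=Tt(s)
L=np.load('L2.npy')
c=camera('wrist')
po=[[.5652,-.1973,.075],[.5652,-.1973,.115]]
draw(c,[(lampfeat(L),(0,255,0)),([np.array(po)],(0,0,255)),([np.array([T[:3,3]+.03*T[:3,1],T[:3,3]+.09*T[:3,1]])],(255,0,0))],'fw2.png',(0,0,560,420),1.4,Tt(s))
E
```

```text
3.4 [ 0.56632696 -0.19575976  0.21707002] 0.05577203529427171 [-4.05521737e-01  3.52521527e-01  1.76480013e+00  1.53231207e-04
  1.02227607e+00 -1.71538241e+00] [[ 0.966  0.002  0.258  0.566]
 [-0.258 -0.001  0.966 -0.196]
 [ 0.002 -1.    -0.     0.217]
 [ 0.     0.     0.     1.   ]]
```

View pics/fw2.png

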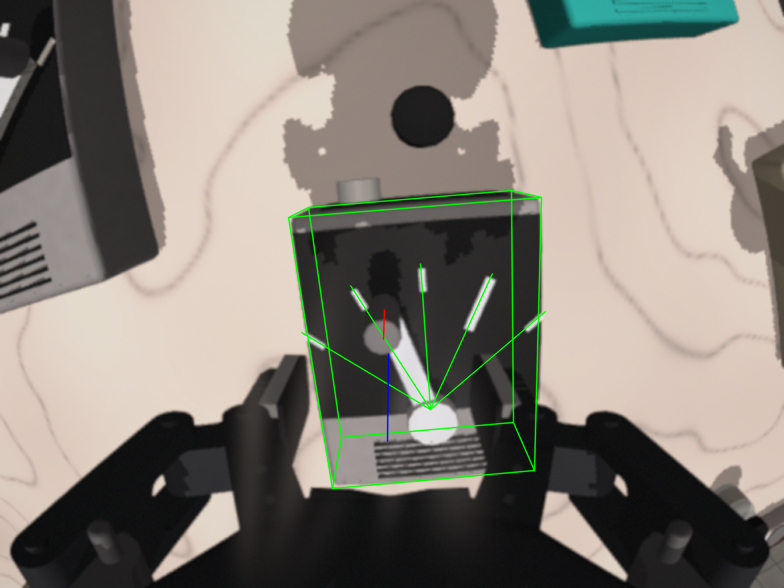

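Request:
{"fn": "send_rows", "kwargs": {"targets": [[0, 0, 0, 0, 0.8, 0, -0.3], [0, 0, 0, -0.03, 1.5, -0.03, -0.1], [0, 0, 0, -0.03, 1.5, -0.03, 0.2], [0, 0, 0, -0.03, 1.5, -0.03, 0.5], [0, 0, 0, -0.03, 1.5, -0.03, 0.7], [0, 0, 0, -0.03, 1.5, -0.03, 0.8], [0, 0, 0, -0.03, 1.5, -0.03, 0.8]], "squeeze": 20}}

```text
t: 4.32
ee_pos: [0.5652, -0.1975, 0.1578]
eef_rot: [0.701, -0.091, 0.093, -0.701]
ft_force: [-0.0, -1.1, 6.3]
gripper_width: 0.0154
```

```bash
python3 - <<'E'
from h import *
s=bot.state();print(s['t'],s['ee_pos'],s['gripper_width'],s['ft_force']);T=Tt(s)
L=np.load('L2.npy')
P=lambda v:W([[.03+.07*np.cos(2.242+v),.07*np.sin(2.242+v),s['ee_pos'][2]]],L)[0]
for v in (1.19,1.05,.9,.75,.6,.5,.45,.42): print(v, np.round(rel(P(v),s),2))
E
```

```text
4.325 [ 0.56519368 -0.1975381   0.15777613] 0.01536484413174413 [-0.03260064 -1.06236619  6.3231488 ]
1.19 [-0.   -0.    0.01]
1.05 [-0.08 -0.    0.24]
0.9 [-0.12 -0.    0.5 ]
0.75 [-0.13 -0.    0.76]
0.6 [-0.09 -0.    1.02]
0.5 [-0.04 -0.    1.19]
0.45 [-0.02 -0.    1.27]
0.42 [ 0.   -0.    1.32]
```

Request:
{"fn": "send_rows", "kwargs": {"targets": [[0, 0, 0, 0, -0.08, 0.01, 0.8], [0, 0, 0, -0.08, -0.08, 0.24, 0.8], [0, 0, 0, -0.12, -0.08, 0.5, 0.8], [0, 0, 0, -0.13, -0.08, 0.76, 0.8], [0, 0, 0, -0.09, -0.08, 1.02, 0.8], [0, 0, 0, -0.04, -0.08, 1.19, 0.8], [0, 0, 0, -0.02, -0.08, 1.27, 0.8], [0, 0, 0, -0.02, -0.08, 1.27, 0.8], [0, 0, 0, -0.02, -0.08, 1.27, 0.8]]}}

```text
t: 5.45
ee_pos: [0.5753, -0.1465, 0.1583]
eef_rot: [-0.7, 0.093, -0.091, 0.702]
ft_force: [-4.9, 3.5, -5.3]
gripper_width: 0.0154
```

```bash
python3 - <<'E'
from h import *
s=bot.state();print(s['t'],s['ee_pos'],s['gripper_width'],s['ft_force'])
c=camera('wrist');L=np.load('L2.npy')
draw(c,[(lampfeat(L),(0,255,0))],'fw3.png',(0,0,560,420),1.4,Tt(s))
E
```

```text
5.45 [ 0.57533407 -0.14651502  0.15830886] 0.015439876069070033 [-4.91990757  3.49279312 -5.28553432]
```

View pics/fw3.png

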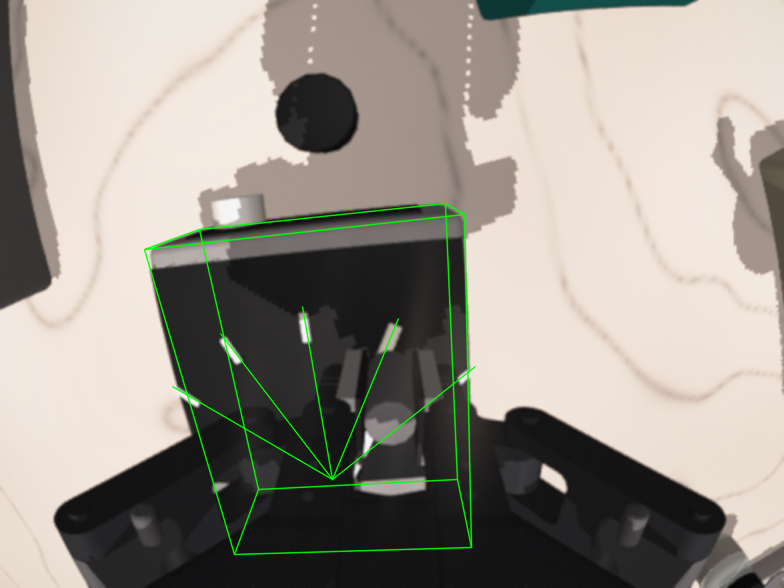

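Request:
{"fn": "send_rows", "kwargs": {"targets": [[0, 0, 0, 0, 0, 0, 0.6], [0, 0, 0, 0, 0, 0, 0.4], [0, 0, 0, 0, 0, 0, 0.1], [0, 0, 0, 0, 0, 0, -0.2], [0, 0, 0, 0, -1, 0, -0.3], [0, 0, 0, 0, -2, 0, -0.3], [0, 0, 0, 0, -3, 0, -0.3], [0, 0, 0, 0, -3, 0, -0.3]]}}

```text
t: 6.5
ee_pos: [0.5789, -0.1485, 0.284]
eef_rot: [0.702, -0.089, 0.096, -0.7]
ft_force: [-0.3, -0.5, -0.1]
gripper_width: 0.0559
```

```bash
python3 - <<'E'
from h import *
s=bot.state();print(s['t'],s['ee_pos'],s['gripper_width'],s['ft_force'])
c=camera('wrist');L=np.load('L2.npy')
draw(c,[(lampfeat(L),(0,255,0))],'fw4.png',(0,0,560,420),1.4,Tt(s))
import pickle;pickle.dump((s,c),open('w4.pkl','wb'))
E
```

```text
6.5 [ 0.57894409 -0.14853262  0.28402964] 0.05588675976515857 [-0.29876788 -0.46524476 -0.08775265]
```

View pics/fw4.png

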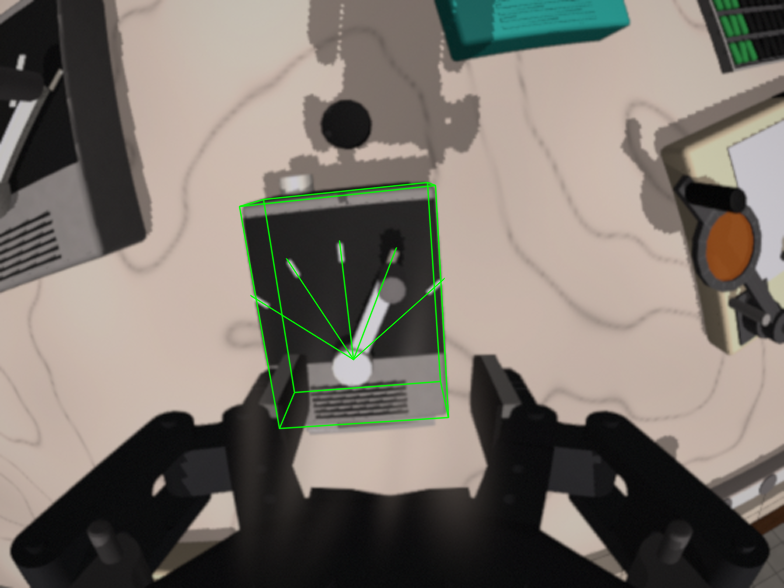

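Request:
{"fn": "send_rows", "kwargs": {"targets": [[0, 0, 0, -0.2, 0, 1.4, -0.3], [0, 0, 0, -0.4, -0.1, 2.8, -0.3], [0, 0, 0, -0.6, -0.2, 4.2, -0.3], [0, 0, 0, -0.8, -0.4, 5.6, -0.3], [0, 0, 0, -0.9, -0.5, 6.5, -0.3], [0, 0, 0, -0.9, -0.5, 6.5, -0.3], [0, 0, 0, -0.9, -0.5, 6.5, -0.3]]}}

```text
t: 7.42
ee_pos: [0.608, 0.1124, 0.2973]
eef_rot: [0.702, -0.093, 0.091, -0.701]
ft_force: [-0.6, -0.5, 0.5]
gripper_width: 0.0556
```

```bash
python3 - <<'E'
from h import *
import pickle
s,c=pickle.load(open('w4.pkl','rb'));L=np.load('L2.npy')
pv=W([[.03,0,.072]],L)[0];post=wray(c,Tt(s),np.array([392,290])/1.4,.115); d=post-pv
print(np.hypot(*d[:2]),'val',(np.arctan2(d[1],d[0])-L[2]-2.242)%6.283)
s=bot.state();print(s['t'],s['ee_pos'])
c=camera('wrist');V=np.load('LV.npy')[1]
pickle.dump((s,c),open('w5.pkl','wb'))
draw(c,[(edges(.2,.24,.05,V),(0,255,0))],'fw5.png',(0,0,560,420),1.4,Tt(s))
E
```

```text
0.07103883249658569 val 0.4217861530885756
7.425 [0.60798586 0.1124258  0.29728555]
```

View pics/fw5.png

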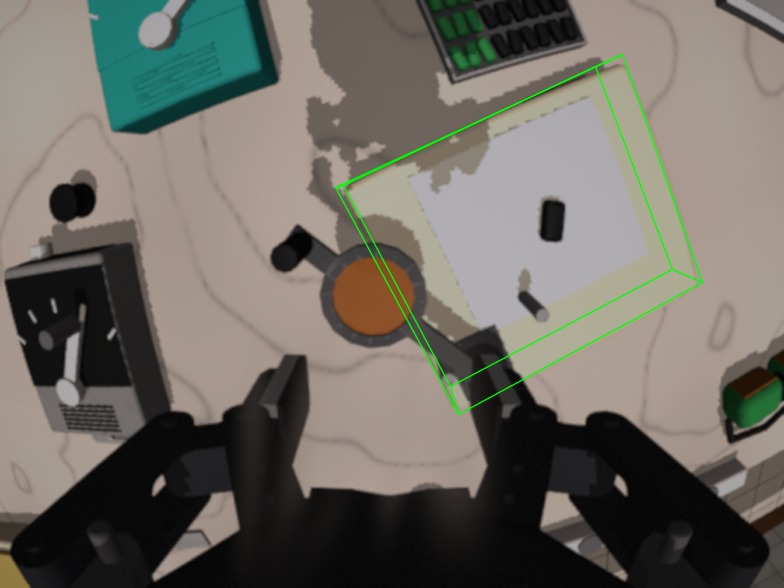

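```bash
python3 - <<'E'
from h import *
import pickle
s,c=pickle.load(open('w5.pkl','rb'));V=np.load('LV.npy')[1];T=Tt(s)
print('Vpivot',W([[.065,-.085,.085]],V)[0], 'dir',3.578+V[2])
top=wray(c,T,np.array([286,257])/1.4,.139); ring=wray(c,T,np.array([374,296])/1.4,.087)
print(top,ring); d=(top-ring)[:2]; print('len(57mm)',np.hypot(*d),'ang',np.arctan2(d[1],d[0])%6.283)
u=d/np.hypot(*d); print('pivot from ring',ring[:2]-.103*u,'from post',top[:2]-.16*u)
sm=wray(c,T,np.array([553,205])/1.4,.062);print('sample top',sm)
save(c,'w5.png')
im=cv2.resize(c['pixels'][150:330,180:420,::-1],None,fx=3.3,fy=3.3,interpolation=cv2.INTER_CUBIC);cv2.imwrite('pics/w5z.png',im)
E
```

```text
Vpivot [0.69701655 0.16139901 0.085     ] dir 3.797162259029537
[0.57075333 0.06738511 0.139     ] [0.61664642 0.10047585 0.087     ]
len(57mm) 0.05657891013607442 ang 3.7661147052782042
pivot from ring [0.70019325 0.16071642] from post [0.70053482 0.1609627 ]
sample top [0.59188628 0.235559   0.062     ]
```

View pics/w5z.png

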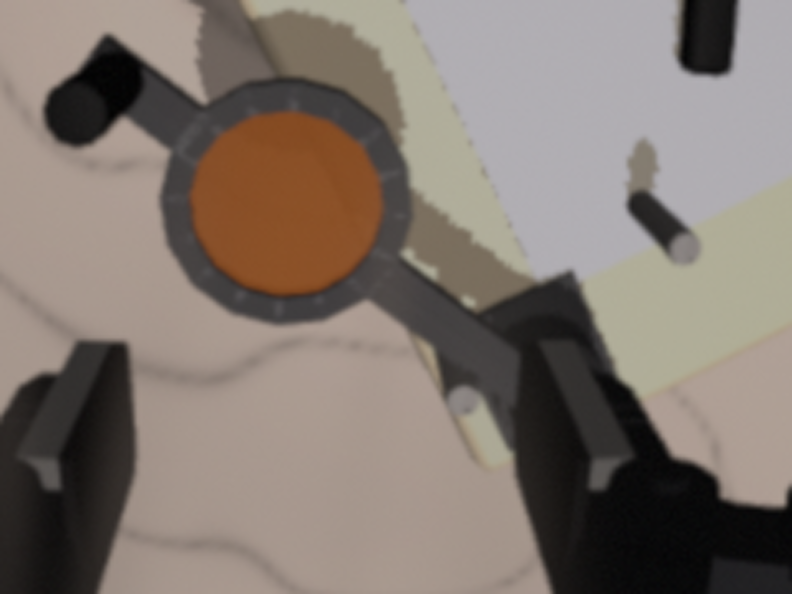

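Request:
{"fn": "send_rows", "kwargs": {"targets": [[0, -6, 0, -0.3, 0, -0.7, -0.3], [0, -12, 0, -0.61, 0, -1.33, -0.3], [0, -12, 0, -0.61, 0.5, -1.33, -0.3], [0, -12, 0, -0.61, 1.5, -1.33, -0.3], [0, -12, 0, -0.61, 2.4, -1.33, -0.3], [0, -12, 0, -0.61, 3.05, -1.33, -0.2], [0, -12, 0, -0.61, 3.05, -1.33, -0.2], [0, -12, 0, -0.61, 3.05, -1.33, -0.2]]}}

```text
t: 8.48
ee_pos: [0.5721, 0.0669, 0.1779]
eef_rot: [0.707, -0.019, 0.019, -0.707]
ft_force: [0.2, 0.3, -0.4]
gripper_width: 0.0513
```

```bash
python3 - <<'E'
from h import *
s=bot.state();print(s['t'],s['ee_pos'],s['ft_force'],s['qpos'])
c=camera('wrist')
draw(c,[],'fw6.png',(0,0,560,420),1.4,Tt(s))
E
```

```text
8.475 [0.57206583 0.06693388 0.17786151] [ 0.18910316  0.31288179 -0.38921683] [ 4.09306680e-02  3.65163390e-01  1.84112486e+00 -1.55900268e-04
  9.34151543e-01 -1.47614583e+00]
```

View pics/fw6.png

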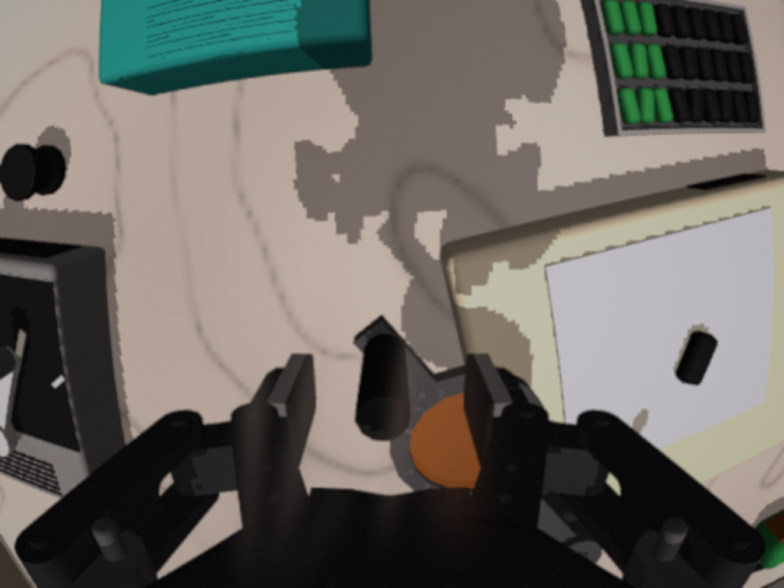

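Request:
{"fn": "send_rows", "kwargs": {"targets": [[0, 0, 0, 0, 0, 0, 0.2], [0, 0, 0, 0, 0, 0, 0.5], [0, 0, 0, 0, 0, 0, 0.7], [0, 0, 0, 0, 0, 0, 0.8], [0, 0, 0, 0, 0, 0, 0.8]], "squeeze": 30}}

```text
t: 9.15
ee_pos: [0.5716, 0.0673, 0.178]
eef_rot: [0.707, -0.018, 0.018, -0.706]
ft_force: [-2.9, -2.9, 5.5]
gripper_width: 0.015
```

```bash
python3 - <<'E'
from h import *
s=bot.state();print(s['t'],s['ee_pos'],s['ft_force'],s['gripper_width']);T=Tt(s)
pv=np.array([.7003,.1608])
for v in list(np.arange(0,1.21,.1))+[1.25]:
    a=3.766-v; print(round(v,2),np.round(rel([pv[0]+.16*np.cos(a),pv[1]+.16*np.sin(a),s['ee_pos'][2]],s),2))
E
```

```text
9.15 [0.57156502 0.06731533 0.17795029] [-2.88022388 -2.90598902  5.4824754 ] 0.01503359580269718
0.0 [-0.03  0.   -0.  ]
0.1 [-0.26 -0.    0.32]
0.2 [-0.46 -0.    0.67]
0.3 [-0.63 -0.    1.03]
0.4 [-0.76 -0.    1.41]
0.5 [-0.85 -0.    1.8 ]
0.6 [-0.9 -0.   2.2]
0.7 [-0.91 -0.    2.6 ]
0.8 [-0.88 -0.    2.99]
0.9 [-0.81 -0.    3.39]
1.0 [-0.7  -0.    3.77]
1.1 [-0.55 -0.    4.15]
1.2 [-0.37 -0.    4.5 ]
1.25 [-0.27 -0.01  4.67]
```

Request:
{"fn": "send_rows", "kwargs": {"targets": [[0, 0, 0, -0.15, -0.05, 0.15, 0.8], [0, 0, 0, -0.26, -0.05, 0.32, 0.8], [0, 0, 0, -0.46, -0.05, 0.67, 0.8], [0, 0, 0, -0.63, -0.05, 1.03, 0.8], [0, 0, 0, -0.76, -0.05, 1.41, 0.8], [0, 0, 0, -0.85, -0.05, 1.8, 0.8], [0, 0, 0, -0.9, -0.05, 2.2, 0.8], [0, 0, 0, -0.91, -0.05, 2.6, 0.8], [0, 0, 0, -0.88, -0.05, 2.99, 0.8], [0, 0, 0, -0.81, -0.05, 3.39, 0.8], [0, 0, 0, -0.7, -0.05, 3.77, 0.8], [0, 0, 0, -0.55, -0.05, 4.15, 0.8], [0, 0, 0, -0.45, -0.05, 4.35, 0.8], [0, 0, 0, -0.37, -0.05, 4.5, 0.8], [0, 0, 0, -0.33, -0.05, 4.57, 0.8], [0, 0, 0, -0.33, -0.05, 4.57, 0.8], [0, 0, 0, -0.33, -0.05, 4.57, 0.8]]}}

```text
t: 11.28
ee_pos: [0.563, 0.2479, 0.1783]
eef_rot: [0.71, -0.023, 0.013, -0.704]
ft_force: [-12.9, -13.3, 4.5]
gripper_width: 0.0146
```

```bash
python3 - <<'E'
from h import *
s=bot.state();print(s['t'],s['ee_pos'],s['ft_force'],s['gripper_width'])
d=s['ee_pos'][:2]-[.7003,.1608];print(np.hypot(*d),3.766-np.arctan2(d[1],d[0])%6.283)
c=camera('wrist'); draw(c,[],'fw7.png',(0,0,560,420),1.4,Tt(s))
c=camera('scene'); draw(c,[],'fs7.png',(140,150,400,290),3)
E
```

```text
11.275 [0.56301436 0.24786556 0.17826698] [-12.8780856  -13.27450653   4.53051206] 0.014645140399513252
0.1625661654728833 1.1895899087149093
```

View pics/fw7.png

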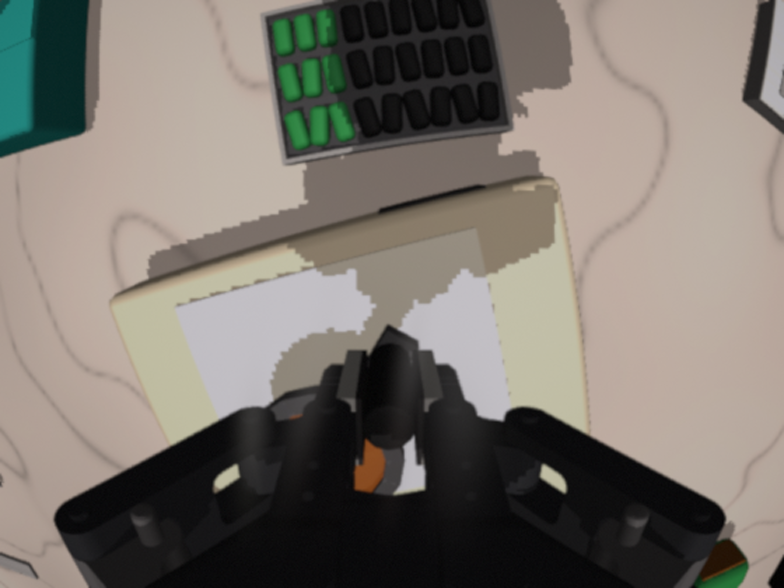

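View pics/fs7.png

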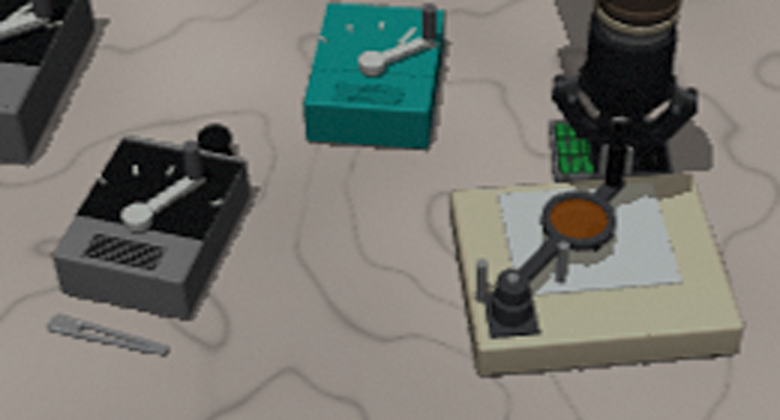

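Request:
{"fn": "send_rows", "kwargs": {"targets": [[0, 0, 0, 0, 0, 0, 0.8], [0, 0, 0, 0, 0, 0, 0.8], [0, 0, 0, 0, 0, 0, 0.8], [0, 0, 0, 0, 0, 0, 0.8], [0, 0, 0, 0, 0, 0, 0.8], [0, 0, 0, 0, 0, 0, 0.8]]}}

```text
t: 12.12
ee_pos: [0.563, 0.2478, 0.1783]
eef_rot: [0.71, -0.023, 0.013, -0.704]
ft_force: [-11.1, -12.9, 5.1]
gripper_width: 0.0148
```

```bash
python3 - <<'E'
from h import *
s=bot.state();print(s['t'],s['ee_pos'],s['ft_force'],s['gripper_width'],np.abs(s['joint_velocities']).max())
d=s['ee_pos'][:2]-[.7003,.1608];print(np.hypot(*d),3.766-np.arctan2(d[1],d[0])%6.283)
c=camera('side'); draw(c,[(lampfeat(np.load('L2.npy')),(0,255,0))],'fd8.png',(190,120,400,310),2.8)
E
```

```text
12.125 [0.56301286 0.24784767 0.17827321] [-11.05032416 -12.91500318   5.05415714] 0.01484745787324053 0.0015723115466970711
0.16255785485273214 1.1894920186608218
```

View pics/fd8.png

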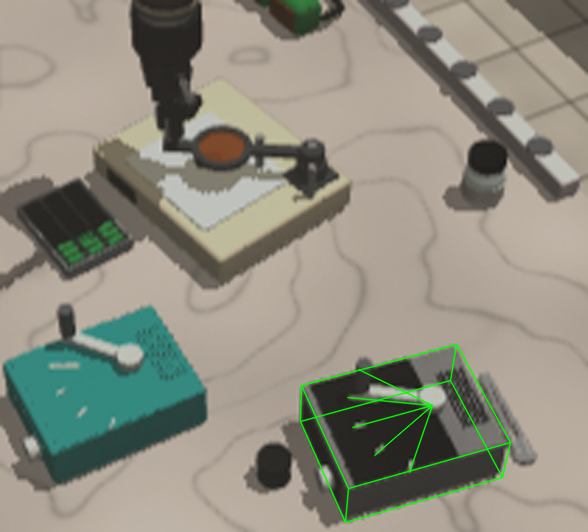

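The arm is steady against the stop peg and the lever stands over the long mark, so I'm handing the job in.

```bash
python3 -c "
from plant import bot
print(bot.job_done()); s=bot.state(); print(s['t'],s['ee_pos'],s['ft_force'])"
```

```text
the job is handed in; nothing more can be done
None
the job is handed in; nothing more can be done
```

I set the dimmer lever on the smaller grey lamp unit to the quarter mark and let it go. I then gripped the filter arm's post, swung it round against its stop, and handed the job in while still holding it there. The hand-in gave no verdict, as expected.

- **Dimmer:** measured from the wrist camera after release, the lever stood at about 0.42 rad (allowed 0.33 to 0.57). Later scene and side views showed it still over the long mark.
- **Filter arm:** from the tool position it stood at about 1.19 rad, and the scene picture showed the arm along the stop peg. The force on the tool was about 17 N sideways and steady, and the arm was at rest.
- **Time:** the clock stood at about 12 s when I handed in, against the 51 s limit.
- **Rest of the bench:** the loupe and tweezers look unmoved in the last pictures. I did not measure them, and I did not check the shut tin separately. The sample was hidden under the filter at the end, so I could not confirm it directly. The gripper stayed well above it the whole time.
- **Disagreement:** the first fit of the viewer's position from the masks was about 3 mm off the closer wrist-camera measurement. I used the wrist measurement.

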